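# Set up the hardness tester

### The job

Get the hardness tester ready for its next test: slide the specimen carrier along the platen by its fin until the needle's tip is over the pale spot on the specimen, and turn the selector knob until its pointer has clicked in at the tall setting peg. The order does not matter. Do not touch the needle, leave the carrier lying flat on the platen, and leave everything else where it stands.

Things in the scene. Friction and masses are not known exactly. Their poses are not given: they have to be found in the camera images.
- tester: hardness tester: steel platen (top 10 mm above the bench; from the origin x -150 to 130, y -300 to 60 mm); round column at x 80, y 180 mm with an arm to the needle head (underside 115 mm up), dial gauge on the column (top 260 mm); black-topped console 120 x 120 mm, 50 mm tall, centred at x -110, y 130 mm. Origin: on the bench below the needle; x away from the robot, y left (yaw varies).
- needle: the tester's fixed steel needle, pointing straight down, 6 mm thick with a 14 mm point, under a 14 mm chuck; origin at its tip, 47 mm above the bench, 7 mm above the specimen's top. Must not be touched.
- needle_tip (a point): the tip of the needle
- carrier: loose aluminium carrier, 0.45 kg, flat on the platen, free to slide: plate 8 mm thick (x -35 to 35, y -155 to 40 mm), dark specimen puck 54 mm across, 22 mm tall, fixed on it at the origin, upright grip fin at y -125 mm, 12 mm thick (x), 45 mm long (y), top 53 mm above the underside. Origin: on the underside, at the puck's axis; z up.
- spot (a point): centre of the pale round spot, 12 mm across, on the puck's flat top: 10 mm to +x and 8 mm to +y of the carrier's origin, 30 mm above the carrier's underside
- carrier_grip (a point): grip point in the middle of the carrier's fin, 34 mm above the carrier's underside; axes as the carrier's: the fin is 12 mm thick along x
- selector (a joint): angle of the selector knob (rad), growing clockwise seen from above; it clicks into seven detents 0.5236 rad (30 degrees) apart, at 0 to 3.14. A click takes about 0.1 N m. At 0 the pointer points along the tester's +y, at 1.571 along its +x.
- selector_grip (a point): on the knob's axis, 40 mm above the console's top (90 mm above the bench), the height to grip; x axis along the pointer. The knob: a black bar 44 mm long (x), 14 mm wide (y), top 52 mm above the console, on a disc 48 mm across, 10 mm tall; the pointer is a low nose with a white line, ending 36 mm from the axis.
- selector_mark (a point): point on the pointer's line, 44 mm from the knob's axis, 6 mm above the console: over the ring of studs, so it comes to lie at the peg when the knob is set to the peg
- set_peg: bare metal setting peg fixed in the console beside the knob, 13 mm thick and 15 mm tall, at one of the detent positions (1.571, 2.094 or 2.618 rad), 44 mm from the knob's axis; the other six positions have only flat studs 6 mm across and 2.5 mm tall. Origin: its underside on the console's top.
- spare_puck: spare plain dark specimen puck, 38 mm across, 18 mm tall, on the platen beside the console; bystander, origin at the centre of its underside
- beaker: small glass beaker, 48 mm across, 60 mm tall, beside the console; bystander, origin at the centre of its underside
- reagent_bottle: stoppered glass reagent bottle, 72 mm across, 136 mm tall, left of the tester; bystander, origin at the centre of its underside
- flask: conical glass flask, 68 mm across, 98 mm tall, beyond the platen; bystander, origin at the centre of its underside
- amber_jar: brown glass jar, 60 mm across, 100 mm tall, right of the platen; bystander, origin at the centre of its underside
- wash_bottle: white plastic wash bottle with a bent spout, 60 mm across, 180 mm tall, left of the tester; bystander, origin at the centre of its underside
- spatula: steel spatula 150 mm long, lying on the bench right of the platen; bystander, origin at its underside
There are look-alikes about, which are no part of the job. What is shaped like the carrier but purple is not meant.

How it is judged:
By the outcome, as a careful person would: the job done as asked, in the order asked, and still so for the second after the job is handed in, with the robot touching nothing.
It also fails if it takes over 70 s, if anything falls off the work surface, if the arm or the gripper's body presses on something with over 40 N, if the wrist force passes 120 N, or if a joint passes its speed limit or range.

### The arm

A 6-joint arm with a two-finger parallel gripper is mounted at the origin on the work surface. World frame = base frame: x ahead of the robot, y to its left, z up, the work surface at z = 0. Lengths are in mm, angles in degrees, forces in N, time in s.
With the tool pointing down it reaches from about 300 to 850 mm from the base axis. Payload 4.2 kg.
Tool frame: the origin (TCP) lies on the front face of the gripper's body, between the roots of the fingers; the fingertips stand 78 mm ahead of it and the grasp point (between the pads) lies 60 mm ahead of it; x points along the fingers, y is the direction in which the jaws open and shut, and the axes are right-handed (so a half turn about x gives the same grasp; the last joint's range is limited). The gripper opens to 91 mm and grips with 3 to 60 N. Pads are 32 mm wide; open, the fingers measure 118 mm over their backs; the gripper's body (76 mm by 178 mm) begins 60 mm behind the grasp point.
Start: joints at [68.583, 18.312, 89.639, -0, 72.044, -1.146], TCP at [199.218, 539.395, 292.276] pointing down, gripper open.
Joint ranges: [-177.97, 177.97], [-48.28, 115.42], [12.27, 149.76], [-77.06, 257.06], [2.81, 150.46], [-146.56, 146.56]. Speed limits (degrees/s): [147.25, 147.25, 180, 180, 180, 180].

### API

Orientations are given as [roll, pitch, yaw] about the fixed x, y, z axes, in that order (R = Rz(yaw) Ry(pitch) Rx(roll)).
In Python, from workcell import status, viewer, env gives the robot as it stands. The module is installed in compiled form; this text tells all that it offers.
- The arm moves only by the tool move_arm, never from a script. Its argument "moves" is a list of rows, each a list of 3 entries, a list of its own where there are three numbers: the shift along the tool's x, y, z in cm, then the turn about the tool's x in rad, then the gripper's target within -1 to 1 (fully open at 1, half-way at 0, shut at -1). A call has 1 to 20 rows; each row is the pose to reach, as a shift and turn from the pose commanded when the call began, along the tool's axes at that moment; what a row does not reach only later rows make up. A row lasts 1/8 s, in which the tool goes at most 62.5 mm and 10.7 degrees, less where a joint would pass 70% of its speed; a pose out of reach is approached as far as the arm can. A call with a gripper value outside its range is refused whole. The fingers move at their own pace and stop on an object; "force" is the grip in N (left out, the last holds). Time passes only in rows, so rows that repeat a pose let the fingers close. It gives the time, the measured TCP pose, the force and the opening at its end, in the units of the state.
- status.state(): the state, without advancing time (a new reading comes with each control period).
- viewer.grab_frame(name): name is "scene" or "side" or "wrist"; returns the picture (480x640x3 uint8, red, green, blue); there is no depth.
- viewer.get_calibration(name): a dict with "camera_matrix" (3x3 intrinsics, pixels), "eye" and "rotation" of the camera in the world. Camera axes: x right, y down, z forward; pixel columns grow to the right and rows downward; lengths in mm; the calibration is good to about 2 mm. A picture is of the moment at which its call begins: read the wrist's pose just before it. get_calibration takes no time and is no camera call; for the wrist camera it gives the pose at the moment of the call.
- env.job_done(): hands the job in, once; it reports no verdict.
The state is a dict: "time_s": time; "qpos": joint angles; "qvel": joint speeds; "effort": joint torques, N m; "ee_pos": TCP position; "ee_rot": TCP orientation; "force": force on the tool from outside, world axes, zero at the start; "torque": the same for the moment, N m; "gripper_width": finger opening in mm.
Only numpy, scipy, OpenCV 4.12 (cv2) and the standard library are available. Lean on these libraries where they do the work, as an engineer would, in place of code of your own. Each camera call takes 0.05 s, during which the arm holds its last target.

## Working session

There is one attempt and no reset: what is moved stays moved. The work goes in short steps, Python scripts to look and compute and a tool call to move; the robot and the scene stay as the last step left them, time stands still between calls to the robot, and variables do not carry over. Pictures are saved under pics/ and viewed, and the job is handed in when it is done.

Besides the shell and the picture viewer there is one more tool, called after "Request:" as name(argument=value, ...), one argument or row to a line, values as JSON. move_arm: Moves the arm, as the interface text tells. Its arguments: {"type":"object","properties":{"moves":{"type":"array","items":{"type":"array"}},"force":{"type":"number"}},"required":["moves"]}

```bash
mkdir -p pics; python3 - <<'E'
from workcell import status, viewer, env
import cv2
print(status.state())
for n in ["scene","side","wrist"]:
    c=viewer.get_calibration(n); print(n,c)
    cv2.imwrite(f"pics/{n}0.png",viewer.grab_frame(n)[:,:,::-1])
E
```

```text
{'time_s': 0.0, 'qpos': array([ 6.85843741e+01,  1.83510203e+01,  8.97049865e+01, -2.64000663e-04,
        7.20428144e+01, -1.14774456e+00]), 'qvel': array([ 0.04758886,  0.04303754, -0.06873861,  0.02521213,  0.04743321,
       -0.02486302]), 'effort': array([-6.53723646e-05, -4.12468314e+01, -2.31973654e+01,  7.27739884e-02,
        4.55429172e-02, -1.18541038e-04]), 'ee_pos': array([199.07390646, 539.06170697, 291.43599456]), 'ee_rot': array([ -91.00221723,   89.90117839, -111.27001693]), 'force': array([-0.40441422, -0.38364762, -0.72788218]), 'torque': array([-0.05645753, -0.00497819, -0.03196241]), 'gripper_width': 91.51346809503677}
scene {'camera_matrix': array([[587.00630663,   0.        , 314.82970087],
       [  0.        , 587.00630663, 239.18977966],
       [  0.        ,   0.        ,   1.        ]]), 'eye': array([1277.04369038,  194.99558714, 1263.43531199]), 'rotation': array([-1.46891959e+02,  7.70464639e-02,  9.95859836e+01])}
side {'camera_matrix': array([[511.06695851,   0.        , 326.39140834],
       [  0.        , 511.06695851, 241.29057934],
       [  0.        ,   0.        ,   1.        ]]), 'eye': array([  54.84402715, -739.48221761,  687.84188919]), 'rotation': array([-123.76934978,   -1.42253025,  -29.64621211])}
wrist {'camera_matrix': array([[419.83746258,   0.        , 324.694436  ],
       [  0.        , 419.83746258, 236.51519043],
       [  0.        ,   0.        ,   1.        ]]), 'eye': array([124.96763376, 565.20162815, 384.32562188]), 'rotation': array([1.63532228e+02, 1.12727645e-01, 6.97558783e+01])}
```

View pics/scene0.png

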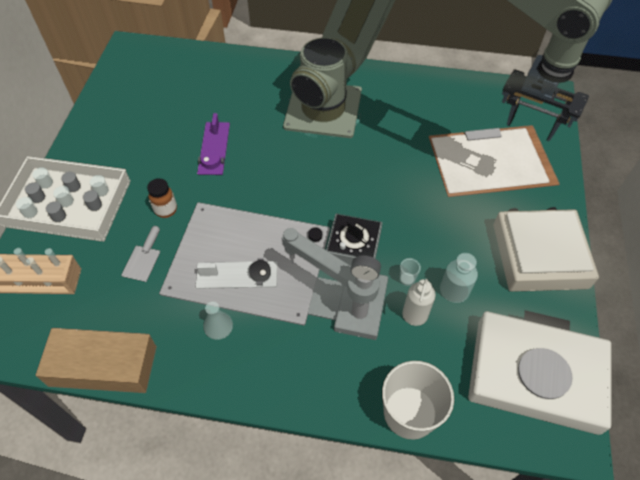

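View pics/side0.png

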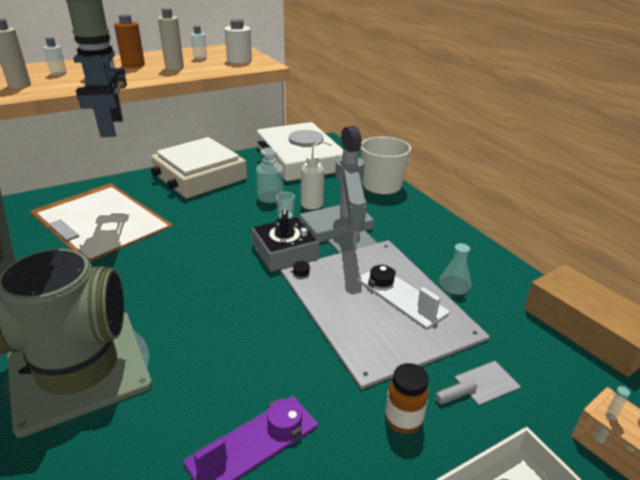

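View pics/wrist0.png

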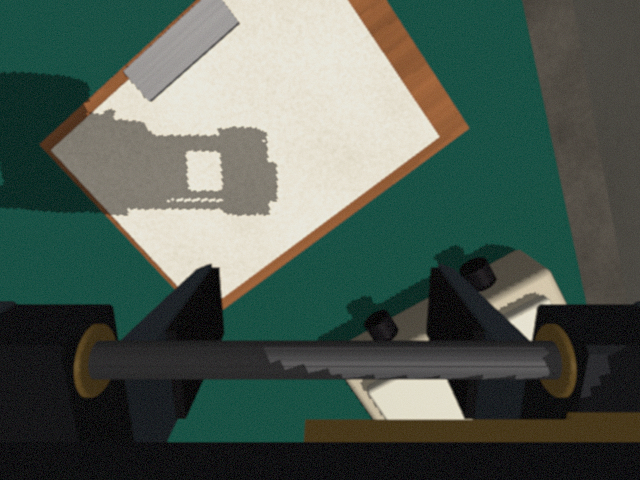

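The scene picture shows the carrier (silver plate, fin near (207,270), dark puck near (260,272)). The purple look-alike is at (213,147), the console knob at (353,237) and the spare puck at (316,235). I'll enlarge these.

```bash
cat > h.py <<'E'
import numpy as np, cv2
from scipy.spatial.transform import Rotation as Ro
from workcell import status, viewer, env
def cal(n):
    c=viewer.get_calibration(n); return c["camera_matrix"],np.array(c["eye"]),Ro.from_euler('xyz',c["rotation"],degrees=True).as_matrix()
def ray(n,px,z,c=None):
    K,e,R=c or cal(n); d=R@np.linalg.solve(K,[px[0],px[1],1]); return e+d*(z-e[2])/d[2]
def proj(n,P,c=None):
    K,e,R=c or cal(n); q=K@(R.T@(np.asarray(P,float)-e)); return q[:2]/q[2]
def crop(f,x0,y0,x1,y1,s,out):
    im=cv2.imread(f) if isinstance(f,str) else f
    cv2.imwrite(out,cv2.resize(im[y0:y1,x0:x1],None,fx=s,fy=s,interpolation=cv2.INTER_CUBIC))
E
python3 - <<'E'
from h import *
crop("pics/scene0.png",160,195,400,345,3.3,"pics/s0c.png")
crop("pics/side0.png",240,120,500,390,2.2,"pics/d0c.png")
E
```

```text
(no output)
```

View pics/s0c.png

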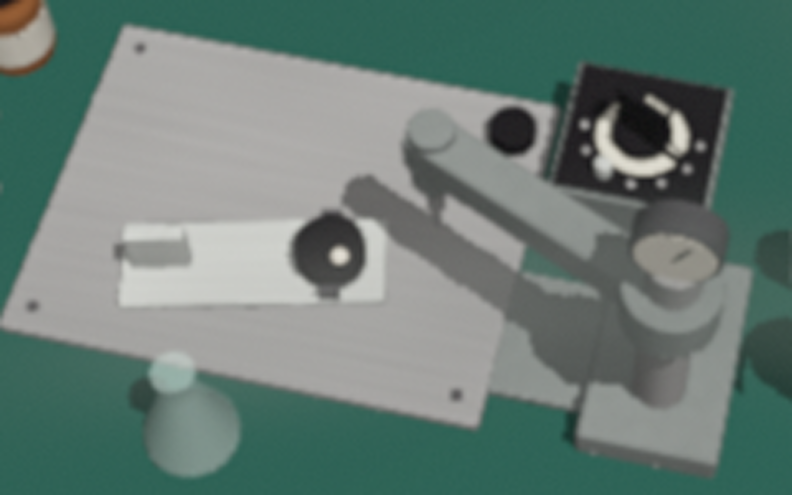

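View pics/d0c.png

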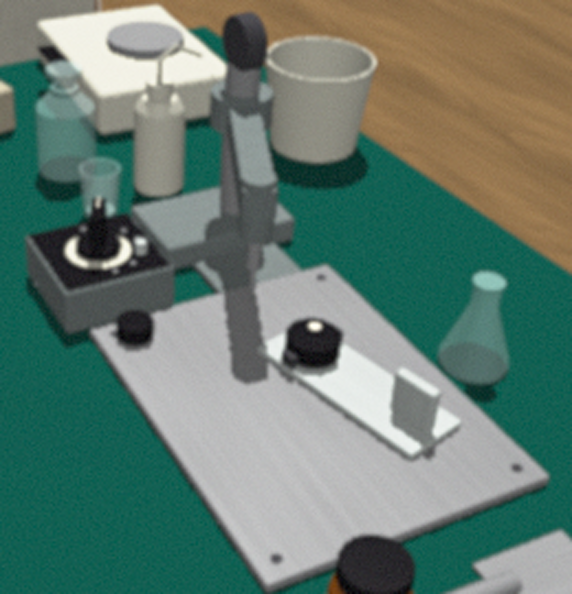

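```bash
cat > fit.py <<'E'
from h import *
from scipy.optimize import least_squares
S=lambda u,v:(160+u/3.3-.35,195+v/3.3-.35)
D=lambda u,v:(240+u/2.2-.3,120+v/2.2-.3)
obs=[("scene",S(124,25),(-150,-300,10)),("scene",S(0,327),(130,-300,10)),("scene",S(478,428),(130,60,10)),("scene",S(556,103),(-150,60,10)),
("scene",S(581,63),(-170,70,50)),("scene",S(733,90),(-170,190,50)),
("side",D(268,583),(-150,-300,10)),("side",D(549,480),(130,-300,10)),("side",D(330,265),(130,60,10)),("side",D(91,333),(-150,60,10)),
("side",D(27,239),(-170,190,50)),("side",D(64,303),(-170,70,50)),("side",D(171,272),(-50,70,50))]
C={n:cal(n) for n in("scene","side")}
def T(p,P): c,s=np.cos(p[2]),np.sin(p[2]); P=np.asarray(P,float); return np.array([p[0]+c*P[0]-s*P[1],p[1]+s*P[0]+c*P[1],P[2]])
def res(p): return np.concatenate([proj(n,T(p,P),C[n])-uv for n,uv,P in obs])
r=least_squares(res,[550,100,0],loss='soft_l1'); tp=r.x
if __name__=="__main__":
    print(tp[:2],np.degrees(tp[2])); print(res(tp).reshape(-1,2).round(1).tolist())
    # carrier points
    sp=[ray("scene",S(340,256),40,C["scene"]),ray("side",D(315,326),40,C["side"])]; print("spot",sp)
    for n,pts in(("scene",[(122,225),(118,306),(384,302),(386,220)]),):
        for q in pts: print("plate",ray(n,S(*q),18,C[n]).round(1))
    for q in [(412,458),(461,424)]: print("plate side",ray("side",D(*q),18,C["side"]).round(1))
    for q in [(394,372),(440,382)]: print("fin top side",ray("side",D(*q),63,C["side"]).round(1))
    for q in [(116,243),(190,235)]: print("fin top scene",ray("scene",S(*q),63,C["scene"]).round(1))
    k=T(tp,(-110,130,90)); print("knob",k); 
    for n,q in(("scene",S(602,165)),("side",D(141,245))):
        p=ray(n,q,60,C[n]); d=p-k; l=np.arctan2(d[1],d[0])-tp[2]; print("peg",p,np.hypot(*d[:2]),"sel",np.pi/2-l)
    for a in range(7):
        print(a,[proj(n,T(tp,(-110+44*np.sin(a*np.pi/6),130+44*np.cos(a*np.pi/6),52)),C[n]).round(1).tolist() for n in C])
E
python3 fit.py; python3 - <<'E'
from h import *
crop("pics/scene0.png",325,205,385,260,12,"pics/k0.png")
crop("pics/side0.png",245,185,335,275,7,"pics/k1.png")
E
```

```text
[574.30853976  18.42621044] -3.2946065239355646
[[-0.6, -0.1], [-1.5, -0.5], [-0.8, -0.6], [0.8, 1.1], [-1.0, -1.3], [-0.4, -0.9], [-0.4, 0.6], [0.6, -2.3], [-1.3, -0.6], [-0.6, -2.7], [-1.0, -2.0], [0.8, -4.1], [2.2, -2.7]]
spot [array([604.75120178, -47.16673454,  40.        ]), array([604.5261044 , -49.10934769,  40.        ])]
plate [ 593.6 -218.1   18. ]
plate [ 660.5 -202.1   18. ]
plate [625.1 -11.6  18. ]
plate [556.6 -24.2  18. ]
plate side [ 588.1 -221.6   18. ]
plate side [ 655.1 -207.8   18. ]
fin top side [ 608.  -162.4   63. ]
fin top side [ 635.2 -192.4   63. ]
fin top scene [ 633.5 -203.3   63. ]
fin top scene [ 618.3 -152.7   63. ]
knob [471.96145071 154.53305583  90.        ]
peg [508.17604066 130.71614847  60.        ] 43.34445294491459 sel 2.0950362561303857
peg [508.04751809 129.23296808  60.        ] 44.07151800351176 sel 2.124761144211509
0 [[371.1, 238.9], [277.5, 223.4]]
1 [[367.2, 245.8], [287.1, 222.6]]
2 [[359.5, 250.0], [296.1, 224.4]]
3 [[350.2, 250.3], [302.2, 228.4]]
4 [[341.8, 246.6], [303.8, 233.7]]
5 [[336.7, 240.0], [300.2, 238.8]]
6 [[336.1, 232.3], [292.3, 242.4]]
```

View pics/k0.png

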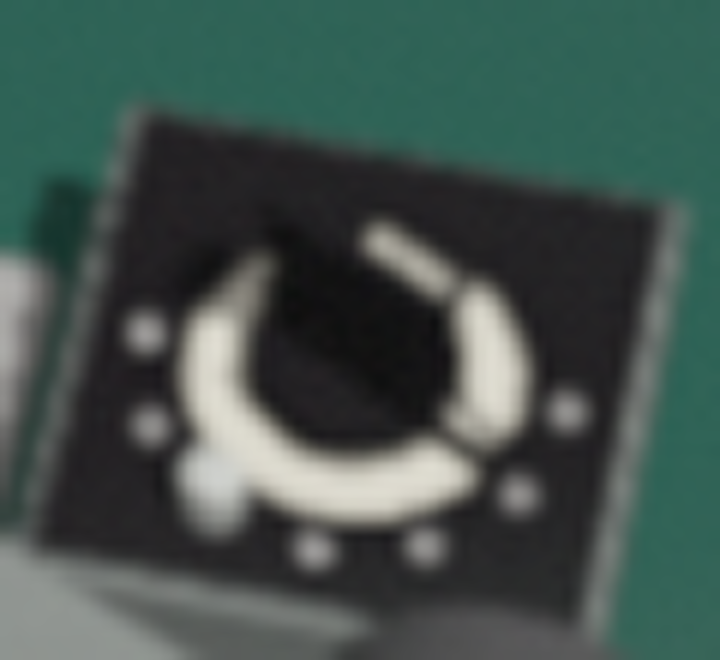

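View pics/k1.png

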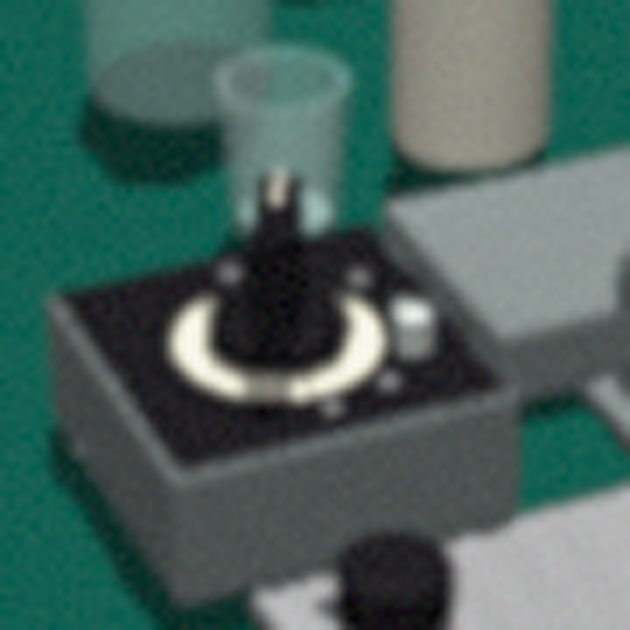

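```bash
cat > go.py <<'E'
from h import *
def plan(target,yheading=None,cmd=None):
    s=status.state(); R=Ro.from_euler('xyz',s['ee_rot'],degrees=True).as_matrix(); p=np.array(s['ee_pos'])
    h=np.degrees(np.arctan2(R[1,1],R[0,1]))
    print("t",round(s['time_s'],2),"tcp",p.round(1),"yhead %.2f"%h,"zhead %.1f"%np.degrees(np.arctan2(R[1,2],R[0,2])),"q",s['qpos'].round(1),"F",s['force'].round(1),"T",s['torque'].round(2),"w %.1f"%s['gripper_width'])
    if target is not None: print("shift cm",(R.T@(np.array(target)-p)/10).round(2))
    if yheading is not None:
        d=(h-yheading+180)%360-180; print("turn rad about x (cw+) %.3f"%np.radians(d))
E
python3 - <<'E'
from go import *; from fit import *
plan([472,154.5,260],-33.3); plan(None,146.7); plan(None,10.7);plan(None,-169.3)
print("flask",ray("scene",S(190,455),10).round(0),"wash",ray("scene",(417,318),0).round(0),"reag",ray("scene",(457,295),0).round(0),"beaker",ray("scene",(409,280),0).round(0))
for P in [(0,0,115),(80,180,260)]: print(T(tp,P).round(0))
print("needle tip",T(tp,(0,0,47)), [proj(n,T(tp,(0,0,47)),C[n]) for n in C])
E
```

```text
t 0.15 tcp [199.1 539.1 291.6] yhead 69.73 zhead -20.3 q [68.6 18.3 89.7 -0.  72.  -1.1] F [ 0.9  0.4 -0.2] T [ 0.    0.03 -0.02] w 91.1
shift cm [  3.2  -26.62  38.93]
turn rad about x (cw+) 1.798
t 0.15 tcp [199.1 539.1 291.6] yhead 69.73 zhead -20.3 q [68.6 18.3 89.7 -0.  72.  -1.1] F [ 0.9  0.4 -0.2] T [ 0.    0.03 -0.02] w 91.1
turn rad about x (cw+) -1.343
t 0.15 tcp [199.1 539.1 291.6] yhead 69.73 zhead -20.3 q [68.6 18.3 89.7 -0.  72.  -1.1] F [ 0.9  0.4 -0.2] T [ 0.    0.03 -0.02] w 91.1
turn rad about x (cw+) 1.030
t 0.15 tcp [199.1 539.1 291.6] yhead 69.73 zhead -20.3 q [68.6 18.3 89.7 -0.  72.  -1.1] F [ 0.9  0.4 -0.2] T [ 0.    0.03 -0.02] w 91.1
turn rad about x (cw+) -2.111
flask [ 763. -122.   10.] wash [644. 331.   0.] reag [567. 422.   0.] beaker [545. 304.   0.]
[574.  18. 115.]
[665. 194. 260.]
needle tip [574.30853976  18.42621044  47.        ] [array([291.80568172, 263.86978407]), array([354.10267235, 252.79506907])]
```

```bash
python3 - <<'E'
from h import *
a=cv2.imread("pics/side0.png"); b=cv2.imread("pics/scene0.png")
A=cv2.resize(a[130:270,310:400],None,fx=4,fy=4,interpolation=2);B=cv2.resize(b[50:140,490:600],None,fx=4,fy=4,interpolation=2)
o=np.zeros((560,800,3),np.uint8);o[:560,:360]=A;o[:360,360:800]=B;cv2.imwrite("pics/x1.png",o)
from fit import *
for z in (115,150,180): print(z,[ (proj(n,T(tp,(0,0,z)),C[n])).round(0).tolist() for n in C])
E
```

```text
115 [[291.0, 249.0], [356.0, 226.0]]
150 [[290.0, 241.0], [357.0, 212.0]]
180 [[290.0, 233.0], [358.0, 200.0]]
```

View pics/x1.png

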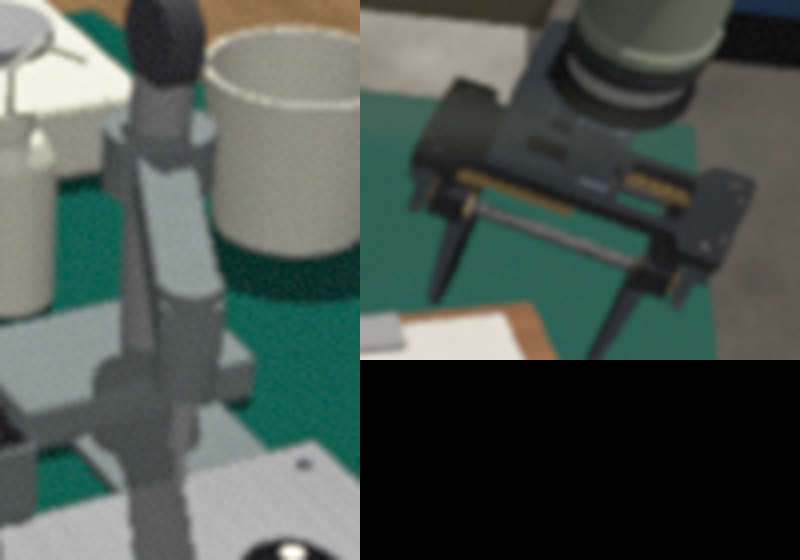

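Request:
move_arm(
  moves=[
    [[0.8, -6.6, 9.7], -0.34, 1],
    [[1.6, -13.3, 19.4], -0.67, 1],
    [[2.4, -20, 29.2], -1.0, 1],
    [[3.2, -26.6, 38.9], -1.34, 1],
    [[3.2, -26.6, 38.9], -1.34, 0.3],
    [[3.2, -26.6, 38.9], -1.34, 0.3],
    [[3.2, -26.6, 38.9], -1.34, 0.3],
    [[3.2, -26.6, 38.9], -1.34, 0.3],
    [[3.2, -26.6, 38.9], -1.34, 0.3],
    [[3.2, -26.6, 38.9], -1.34, 0.3],
    [[3.2, -26.6, 38.9], -1.34, 0.3],
    [[3.2, -26.6, 38.9], -1.34, 0.3],
    [[3.2, -26.6, 38.9], -1.34, 0.3],
  ],
)

```text
time_s: 1.78
ee_pos: [471.5, 155.9, 260.4]
ee_rot: [-5.8, 90.0, 50.8]
force: [-0.4, -0.2, 0.5]
gripper_width: 59.6
```

```bash
python3 - <<'E'
from go import *; from fit import *
plan([472,154.5,152],146.7)
c=cal("wrist"); f=viewer.grab_frame("wrist")[:,:,::-1]; cv2.imwrite("pics/w1.png",f)
for a in range(7): print(a, proj("wrist",T(tp,(-110+44*np.sin(a*np.pi/6),130+44*np.cos(a*np.pi/6),52)),c).round(1))
print(proj("wrist",T(tp,(-110,130,102)),c).round(1),"peg top", proj("wrist",T(tp,(-110+44*np.sin(4*np.pi/6),130+44*np.cos(4*np.pi/6),65)),c).round(1))
E
```

```text
t 1.77 tcp [471.5 155.9 260.4] yhead 146.59 zhead 56.6 q [  17.    12.7  102.5    0.    64.8 -129.6] F [-0.4 -0.2  0.5] T [ 0.06  0.06 -0.01] w 59.6
shift cm [10.84 -0.11 -0.09]
turn rad about x (cw+) -0.002
0 [354.7 273.5]
1 [326.  280.6]
2 [297.4 273.5]
3 [275.7 253.6]
4 [266.7 225.5]
5 [273.6 196.3]
6 [295.3 174.1]
[326.1 245.9] peg top [264.3 230.2]
```

View pics/w1.png

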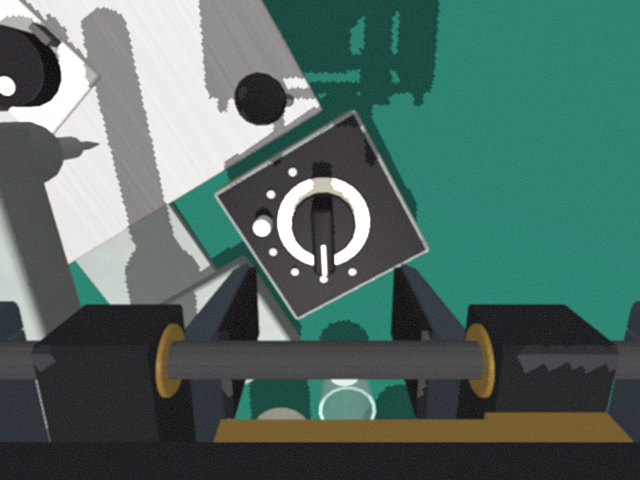

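```bash
python3 - <<'E'
from go import *; from fit import *
c=cal("wrist")
px=[(352,272),(323.5,280),(295,272),(273,253),None,(270,194.5),(292,172)]
A=[];
o2=[(px[a],(-110+44*np.sin(a*np.pi/6),130+44*np.cos(a*np.pi/6),52.5)) for a in range(7) if px[a]]
r2=least_squares(lambda k:np.concatenate([proj("wrist",[k[0]+44*np.sin(a*np.pi/6+k[2]),k[1]+44*np.cos(a*np.pi/6+k[2]),52.5],c)-px[a] for a in range(7) if px[a]]),[472,154,.06])
print(r2.x,np.degrees(r2.x[2]),r2.fun.round(1))
k=r2.x; plan([k[0],k[1],152],90-30-np.degrees(k[2])+90)
E
```

```text
[4.73135679e+02 1.52131844e+02 5.32239927e-02] 3.049510149109623 [ 0.2 -0.  -0.  -0.7 -0.3  0.3 -0.2 -0.6  0.3  0.4 -0.1  0.5]
t 1.82 tcp [471.6 155.8 260.4] yhead 146.58 zhead 56.6 q [  16.9   12.7  102.5    0.    64.8 -129.6] F [-0.   0.8  0.3] T [ 0.07  0.09 -0.02] w 59.2
shift cm [10.84 -0.32 -0.22]
turn rad about x (cw+) -0.006
```

Request:
move_arm(
  moves=[
    [[3, -0.2, -0.15], 0, 0.3],
    [[6, -0.2, -0.15], 0, 0.3],
    [[9, -0.2, -0.15], 0, 0.3],
    [[10.8, -0.2, -0.15], 0, 0.3],
    [[10.8, -0.2, -0.15], 0, 0.3],
    [[10.8, -0.2, -0.15], 0, -1],
    [[10.8, -0.2, -0.15], 0, -1],
    [[10.8, -0.2, -0.15], 0, -1],
    [[10.8, -0.2, -0.15], 0, -1],
    [[10.8, -0.2, -0.15], 0, -1],
    [[10.8, -0.2, -0.15], 0, -1],
    [[10.8, -0.2, -0.15], 0, -1],
  ],
  force=20,
)

```text
time_s: 3.32
ee_pos: [471.9, 153.5, 152.5]
ee_rot: [82.0, 89.8, 138.5]
force: [-3.2, 3.6, 2.4]
gripper_width: 13.9
```

```bash
python3 - <<'E'
from go import *
plan([472.5,153.5,152],146.8)
E
```

```text
t 3.33 tcp [471.9 153.5 152.5] yhead 146.44 zhead 56.4 q [  16.6   19.2  111.1    0.2   49.7 -129.9] F [-3.2  3.6  2.4] T [ 0.73  0.62 -0.  ] w 13.9
shift cm [ 0.05 -0.06  0.03]
turn rad about x (cw+) -0.006
```

Request:
move_arm(
  moves=[
    [[0, 0, 0], 0.15, -1],
    [[0, 0, 0], 0.3, -1],
    [[0, 0, 0], 0.45, -1],
    [[0, 0, 0], 0.6, -1],
    [[0, 0, 0], 0.75, -1],
    [[0, 0, 0], 0.9, -1],
    [[0, 0, 0], 1.05, -1],
    [[0, 0, 0], 1.2, -1],
    [[0, 0, 0], 1.35, -1],
    [[0, 0, 0], 1.5, -1],
    [[0, 0, 0], 1.57, -1],
    [[0, 0, 0], 1.57, -1],
    [[0, 0, 0], 1.57, -1],
  ],
)

```text
time_s: 4.95
ee_pos: [471.9, 153.5, 152.5]
ee_rot: [173.2, 89.8, 139.7]
force: [-2.9, 4.4, 2.5]
gripper_width: 14.1
```

```bash
python3 - <<'E'
from go import *
plan(None,56.8)
E
```

```text
t 4.95 tcp [471.9 153.5 152.5] yhead 56.50 zhead -33.5 q [ 16.6  19.2 111.1   0.2  49.7 -40. ] F [-2.9  4.4  2.5] T [ 0.62  0.58 -0.01] w 14.1
turn rad about x (cw+) -0.005
```

Request:
move_arm(
  moves=[
    [[0, 0, 0], 0, 0.2],
    [[0, 0, 0], 0, 0.2],
    [[0, 0, 0], 0, 0.2],
    [[0, 0, 0], 0, 0.2],
    [[0, 0, 0], 0, 0.2],
    [[0, 0, 0], 0, 0.2],
    [[-3, 0, 0], 0, 0.2],
    [[-7, 0, 0], 0, 0.2],
    [[-11, 0, 0], 0, 0.2],
    [[-11, 0, 0], 0, 0.2],
    [[-11, 0, 0], 0, 0.2],
  ],
)

```text
time_s: 6.32
ee_pos: [472.3, 152.6, 261.7]
ee_rot: [-132.8, 89.9, -166.2]
force: [0.4, -0.6, -0.5]
gripper_width: 54.6
```

```bash
python3 - <<'E'
from go import *
plan([620,-180,260],10.7)
f=viewer.grab_frame("wrist")[:,:,::-1]; cv2.imwrite("pics/w2.png",f)
E
```

```text
t 6.33 tcp [472.3 152.6 261.7] yhead 56.55 zhead -33.4 q [ 16.6  12.6 102.4   0.   65.1 -40. ] F [ 0.4 -0.6 -0.5] T [-0.02  0.04  0.02] w 54.6
shift cm [  0.16 -19.61  30.66]
turn rad about x (cw+) 0.800
```

View pics/w2.png

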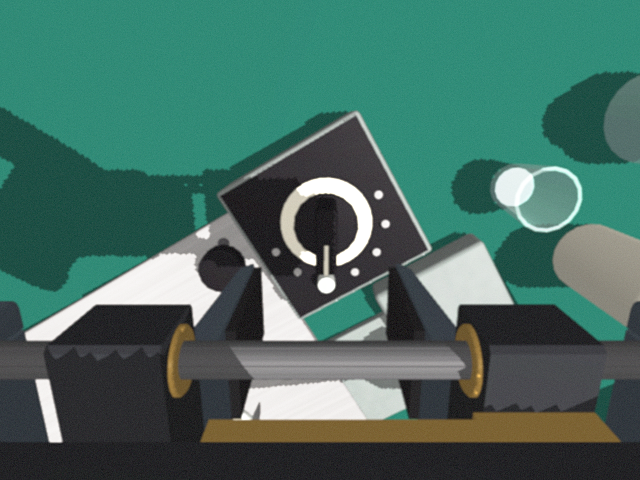

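Request:
move_arm(
  moves=[
    [[-4, -4, 2], 0, 0.2],
    [[-4, -9, 4.5], 0, 0.2],
    [[-4, -14, 7.5], 0, 0.2],
    [[-4, -19, 10], 0.15, 0.2],
    [[-3, -19.1, 15], 0.3, 0.2],
    [[-2, -19.3, 20], 0.45, 0.2],
    [[-1, -19.4, 25], 0.6, 0.2],
    [[0, -19.6, 30.6], 0.75, 0.2],
    [[0, -19.6, 30.6], 0.8, 0.2],
    [[0, -19.6, 30.6], 0.8, 0.2],
    [[0, -19.6, 30.6], 0.8, 0.2],
    [[0, -19.6, 30.6], 0.8, 0.2],
  ],
)

```text
time_s: 7.88
ee_pos: [619.7, -179.0, 262.5]
ee_rot: [99.6, 90.0, 20.3]
force: [0.1, 0.0, -0.1]
gripper_width: 54.6
```

```bash
python3 - <<'E'
from go import *
plan([620,-180,110],10.7)
f=viewer.grab_frame("wrist")[:,:,::-1]; cv2.imwrite("pics/w3.png",f)
f=viewer.grab_frame("side")[:,:,::-1]; cv2.imwrite("pics/d3.png",f)
E
```

```text
t 7.88 tcp [ 619.7 -179.   262.5] yhead 10.76 zhead -79.2 q [-17.1  25.7  82.5   0.   71.9 -27.9] F [ 0.1  0.  -0.1] T [-0.09  0.04  0.03] w 54.6
shift cm [1.525e+01 1.000e-02 1.000e-01]
turn rad about x (cw+) 0.001
```

View pics/w3.png

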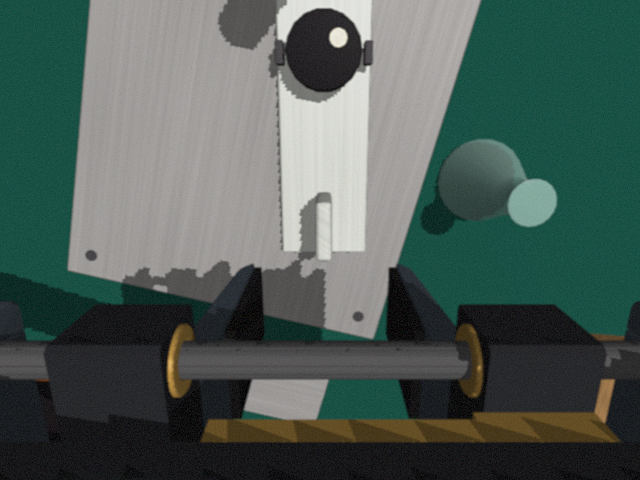

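View pics/d3.png

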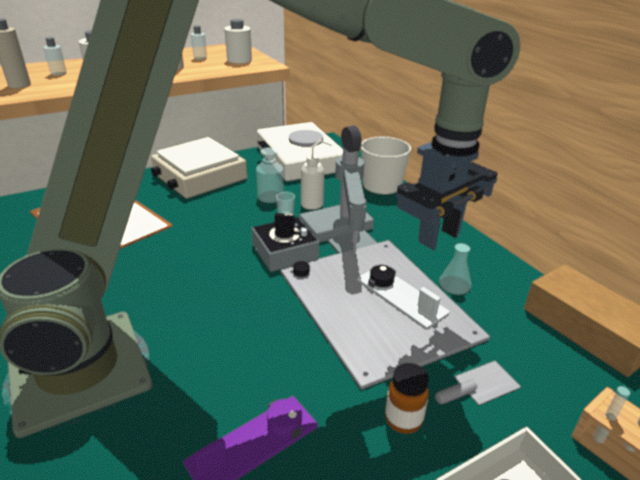

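```bash
python3 - <<'E'
from go import *; from fit import *
c=cal("wrist")
print("spot w",ray("wrist",(338.5,37),40,c).round(1))
a,b=ray("wrist",(323.5,203),63,c),ray("wrist",(324,260),63,c); m=(a+b)/2
print("fin",a.round(1),b.round(1),m.round(1),"yaw",np.degrees(np.arctan2(*(a-b)[:2][::-1]))-90)
for q in [(276,0),(283,251),(364,251),(371,0)]: print(ray("wrist",q,18,c).round(1))
fl=ray("scene",S(173,372),108,C['scene']); print("flask top scene",fl, "wrist",ray("wrist",(533,203),98,c))
plan([m[0],m[1],112],10.7)
E
```

```text
spot w [606.2 -51.5  40. ]
fin [ 616.8 -162.9   63. ] [ 625.2 -204.9   63. ] [ 621.  -183.9   63. ] yaw 11.22437170933459
[557.4 -32.6  18. ]
[ 592.6 -219.3   18. ]
[ 660.  -206.5   18. ]
[624.4 -19.8  18. ]
flask top scene [ 746.94974927 -123.80380192  108.        ] wrist [ 744.22861409 -131.18658504   98.        ]
t 7.97 tcp [ 619.8 -179.1  262.7] yhead 10.75 zhead -79.2 q [-17.1  25.7  82.4   0.   71.9 -27.9] F [ 0.2 -0.6 -0.5] T [-0.12  0.05  0.07] w 54.6
shift cm [15.07  0.02  0.49]
turn rad about x (cw+) 0.001
```

Request:
move_arm(
  moves=[
    [[4, 0, 0.3], 0, 0.2],
    [[8, 0, 0.3], 0, 0.2],
    [[12, 0, 0.3], 0, 0.2],
    [[14, 0, 0.3], 0, 0.2],
    [[15.2, 0, 0.3], 0, 0.2],
    [[15.2, 0, 0.3], 0, 0.2],
    [[15.2, 0, 0.3], 0, -1],
    [[15.2, 0, 0.3], 0, -1],
    [[15.2, 0, 0.3], 0, -1],
    [[15.2, 0, 0.3], 0, -1],
    [[15.2, 0, 0.3], 0, -1],
    [[15.2, 0, 0.3], 0, -1],
    [[15.2, 0, 0.3], 0, -1],
  ],
  force=20,
)

```text
time_s: 9.6
ee_pos: [620.3, -182.5, 110.4]
ee_rot: [-105.0, 90.0, 175.8]
force: [-3.3, 0.2, 3.5]
gripper_width: 12.0
```

```bash
python3 - <<'E'
from go import *
c=cal("wrist");plan(None)
cv2.imwrite("pics/w4.png",viewer.grab_frame("wrist")[:,:,::-1])
cv2.imwrite("pics/d4.png",viewer.grab_frame("side")[:,:,::-1])
cv2.imwrite("pics/s4.png",viewer.grab_frame("scene")[:,:,::-1])
print(c)
crop("pics/d4.png",300,180,480,330,4.4,"pics/d4c.png")
crop("pics/s4.png",180,215,340,325,4.9,"pics/s4c.png")
E
```

```text
t 9.6 tcp [ 620.3 -182.5  110.4] yhead 10.72 zhead -79.3 q [-17.4  33.3  92.9  -0.   53.8 -28.1] F [-3.3  0.2  3.5] T [-0.15  0.52  0.04] w 12.0
(array([[419.83746258,   0.        , 324.694436  ],
       [  0.        , 419.83746258, 236.51519043],
       [  0.        ,   0.        ,   1.        ]]), array([ 606.21845436, -105.71570982,  203.22592362]), array([[ 9.82458350e-01,  1.78678223e-01,  5.33824295e-02],
       [ 1.86480891e-01, -9.42388403e-01, -2.77721040e-01],
       [ 6.84280761e-04,  2.82804157e-01, -9.59177429e-01]]))
```

View pics/w4.png

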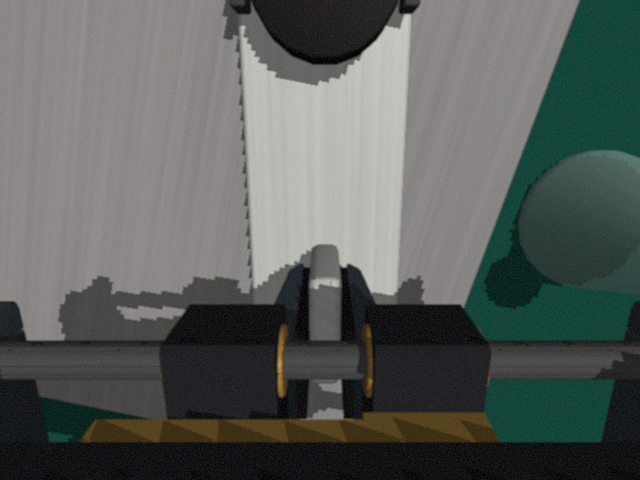

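View pics/d4c.png

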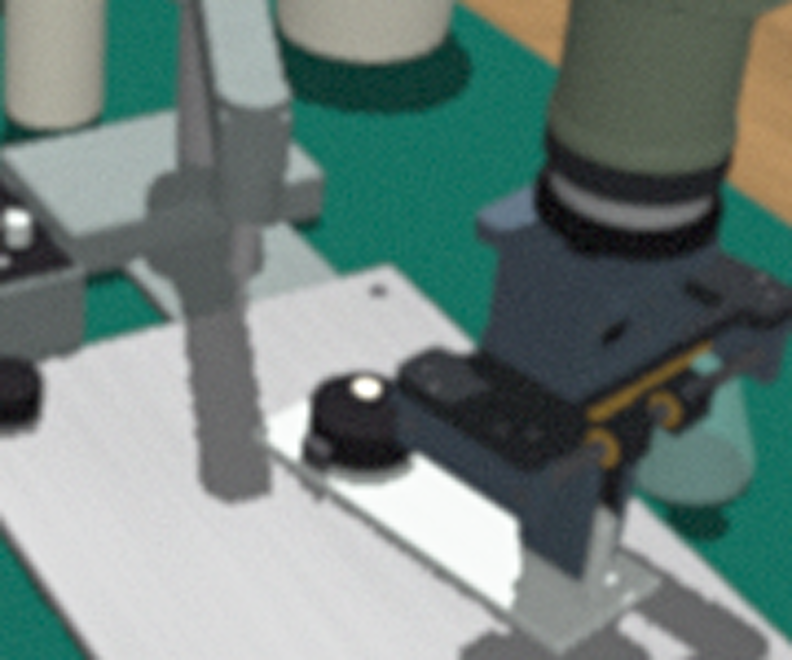

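View pics/s4c.png

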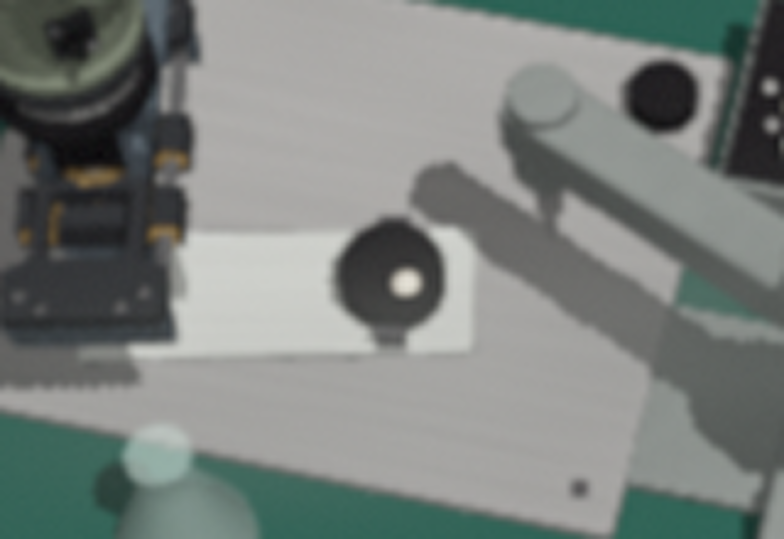

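```bash
python3 - <<'E'
from go import *; from fit import *
s=ray("scene",(180+406/4.9-.4,215+282/4.9-.4),40); n=ray("scene",(180+550/4.9-.4,215+233/4.9-.4),47)
print("scene",s,n,n-s)
s2=ray("side",(300+366/4.4-.4,180+387/4.4-.4),40); print("side spot",s2)
p=np.array(status.state()['ee_pos']); plan(p+[(n-s)[0],(n-s)[1],0])
crop("pics/d4.png",335,215,400,275,12,"pics/d4n.png")
E
```

```text
scene [604.63795696 -47.73941217  40.        ] [569.5590185   17.61534578  47.        ] [-35.07893846  65.35475795   7.        ]
side spot [605.00682623 -48.04937425  40.        ]
t 9.75 tcp [ 620.3 -182.5  110.4] yhead 10.72 zhead -79.3 q [-17.4  33.3  92.9  -0.   53.8 -28.1] F [-3.4  0.1  5.1] T [-0.19  0.63  0.12] w 11.6
shift cm [ 0.   -2.23 -7.07]
```

View pics/d4n.png

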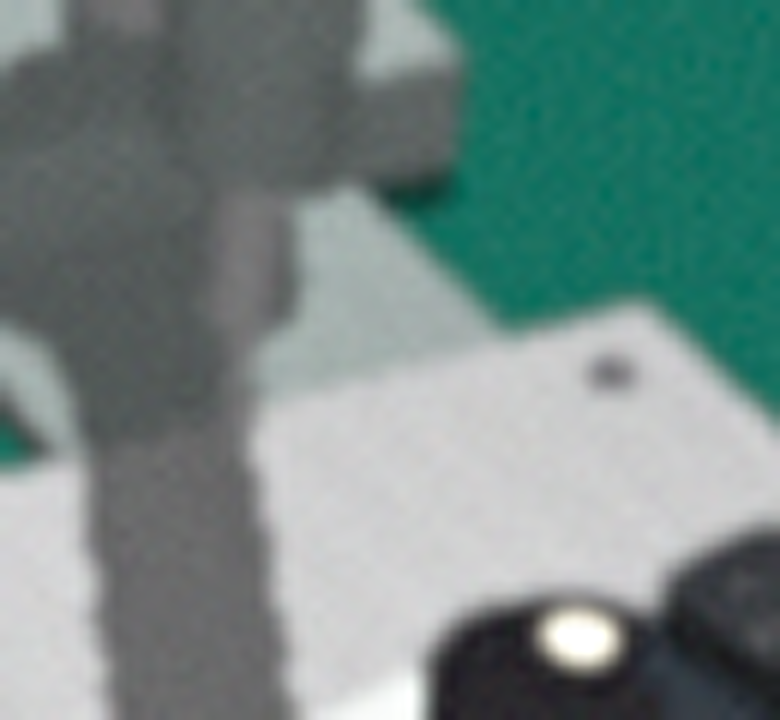

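Request:
move_arm(
  moves=[
    [[0, -0.2, -0.7], 0, -1],
    [[0, -0.4, -1.6], 0, -1],
    [[0, -0.7, -2.6], 0, -1],
    [[0, -1.0, -3.6], 0, -1],
    [[0, -1.3, -4.6], 0, -1],
    [[0, -1.6, -5.6], 0, -1],
    [[0, -1.9, -6.5], 0, -1],
    [[0, -2, -7], 0, -1],
    [[0, -2, -7], 0, -1],
    [[0, -2, -7], 0, -1],
    [[0, -2, -7], 0, -1],
  ],
)

```text
time_s: 11.12
ee_pos: [587.6, -116.4, 110.4]
ee_rot: [-161.5, 89.9, 119.2]
force: [-0.5, 3.3, 5.2]
gripper_width: 12.0
```

```bash
python3 - <<'E'
from go import *
plan(None)
cv2.imwrite("pics/w5.png",viewer.grab_frame("wrist")[:,:,::-1])
cv2.imwrite("pics/d5.png",viewer.grab_frame("side")[:,:,::-1])
cv2.imwrite("pics/s5.png",viewer.grab_frame("scene")[:,:,::-1])
crop("pics/d5.png",320,200,400,280,8,"pics/d5c.png")
crop("pics/s5.png",240,220,340,295,8,"pics/s5c.png")
E
```

```text
t 11.12 tcp [ 587.6 -116.4  110.4] yhead 10.70 zhead -79.3 q [-12.3  29.9  99.8   0.1  50.4 -23.1] F [-0.5  3.3  5.2] T [ 0.09 -0.06  0.11] w 12.0
```

View pics/w5.png

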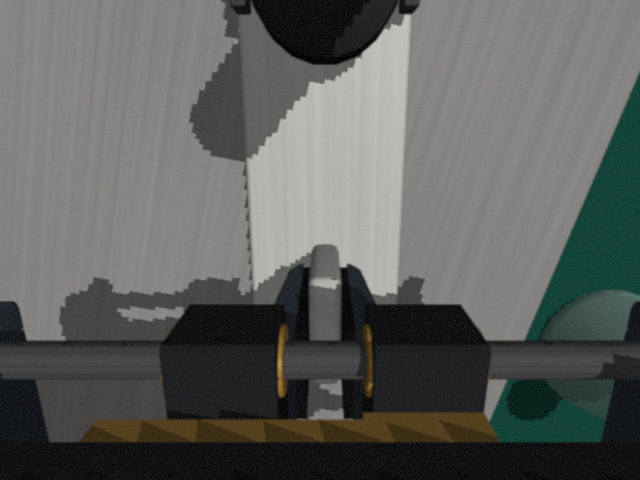

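View pics/d5c.png

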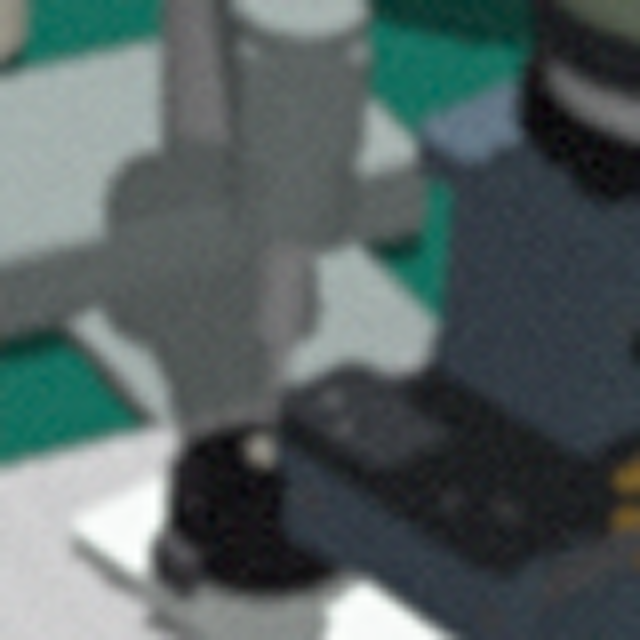

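View pics/s5c.png

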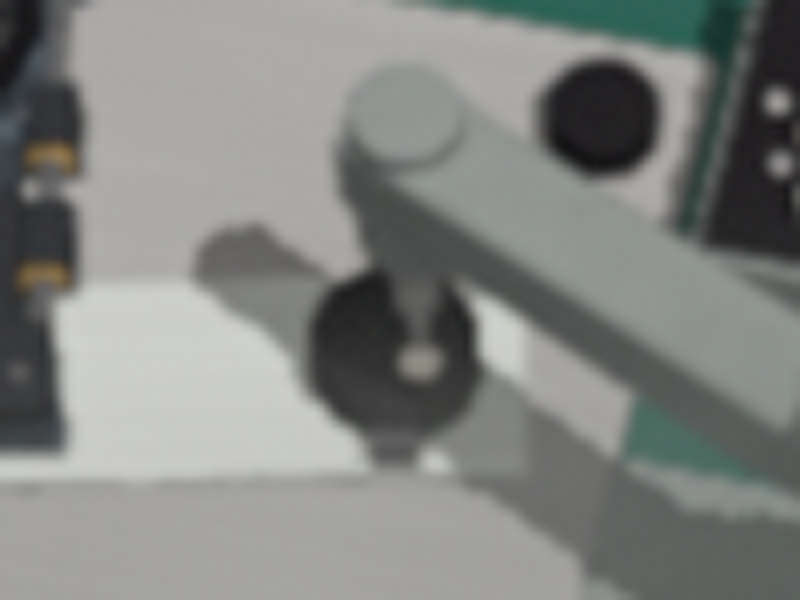

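```bash
python3 - <<'E'
from go import *; from fit import *
A=cv2.resize(cv2.imread("pics/s5.png")[248:276,278:303],None,fx=16,fy=16,interpolation=cv2.INTER_CUBIC)
B=cv2.resize(cv2.imread("pics/d5.png")[225:263,340:365],None,fx=15,fy=15,interpolation=cv2.INTER_CUBIC)
o=np.zeros((580,800,3),np.uint8);o[:448,:400]=A;o[:570,410:785]=B
o=cv2.convertScaleAbs(o,alpha=1.8)
cv2.imwrite("pics/x5.png",o)
for n in C: print(n,[proj(n,T(tp,(0,0,z)),C[n]).round(2).tolist() for z in(40,47,61,75)])
E
```

```text
scene [[291.9, 265.35], [291.81, 263.87], [291.61, 260.87], [291.4, 257.83]]
side [[353.93, 255.4], [354.1, 252.8], [354.46, 247.52], [354.82, 242.17]]
```

View pics/x5.png

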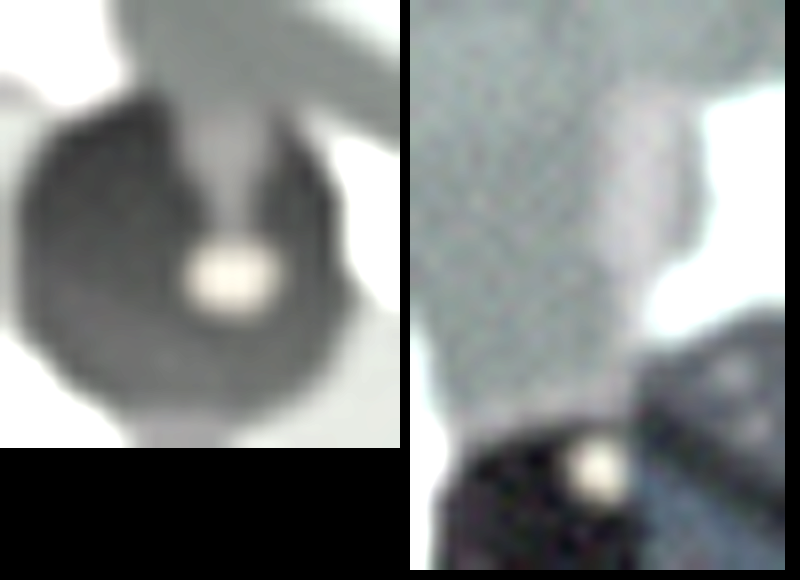

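Request:
move_arm(
  moves=[
    [[0, 0.08, 0.02], 0, -1],
    [[0, 0.17, 0.03], 0, -1],
    [[0, 0.17, 0.03], 0, -1],
    [[0, 0.17, 0.03], 0, -1],
    [[0, 0.17, 0.03], 0, 0.2],
    [[0, 0.17, 0.03], 0, 0.2],
    [[0, 0.17, 0.03], 0, 0.2],
    [[0, 0.17, 0.03], 0, 0.2],
    [[0, 0.17, 0.03], 0, 0.2],
    [[0, 0.17, 0.03], 0, 0.2],
    [[-3, 0.17, 0.03], 0, 0.2],
    [[-8, 0.17, 0.03], 0, 0.2],
    [[-13, 0.17, 1], 0, 0.2],
    [[-15, 0.17, 5], 0, 0.2],
    [[-15, 0.17, 10], 0, 0.2],
    [[-15, 0.17, 10], 0, 0.2],
    [[-15, 0.17, 10], 0, 0.2],
    [[-15, 0.17, 10], 0, 0.2],
  ],
)

```text
time_s: 13.52
ee_pos: [608.0, -214.2, 260.0]
ee_rot: [-145.9, 89.9, 134.9]
force: [-0.3, -1.0, -0.3]
gripper_width: 54.7
```

```bash
python3 - <<'E'
from go import *; from fit import *
plan(None)
c=cal("wrist")
for n in("wrist","side","scene"): cv2.imwrite(f"pics/{n}6.png",viewer.grab_frame(n)[:,:,::-1])
d=np.mean([cv2.imread("pics/side6.png").astype(float)]+[viewer.grab_frame("side")[:,:,::-1].astype(float) for _ in range(3)],0).astype(np.uint8)
A=cv2.resize(cv2.imread("pics/scene6.png")[248:276,278:303],None,fx=16,fy=16,interpolation=cv2.INTER_CUBIC)
B=cv2.resize(d[225:263,340:365],None,fx=15,fy=15,interpolation=cv2.INTER_CUBIC)
o=np.zeros((580,800,3),np.uint8);o[:448,:400]=A;o[:570,410:785]=B
cv2.imwrite("pics/x6.png",cv2.convertScaleAbs(o,alpha=1.6))
E
```

```text
t 13.53 tcp [ 608.  -214.2  260. ] yhead 10.78 zhead -79.2 q [-20.4  25.8  82.7   0.   71.6 -31.2] F [-0.3 -1.  -0.3] T [-0.13  0.02  0.  ] w 54.7
```

View pics/x6.png

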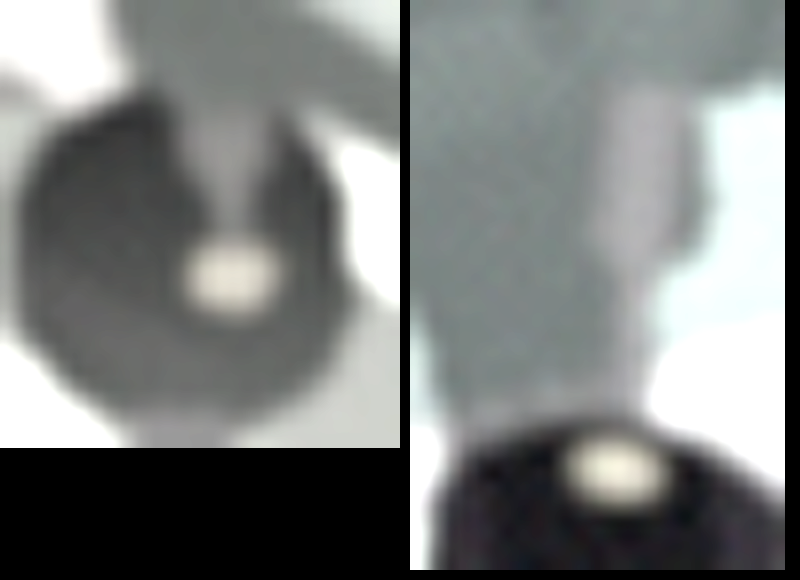

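View pics/wrist6.png

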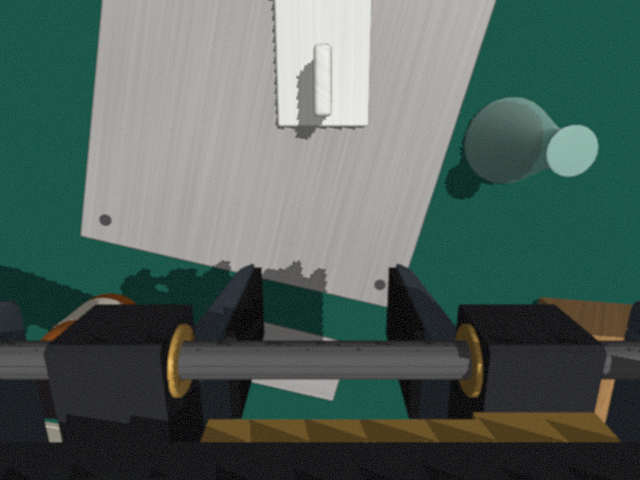

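```bash
python3 - <<'E'
from h import *
d=cv2.cvtColor(cv2.imread("pics/side6.png"),cv2.COLOR_BGR2GRAY).astype(int)
print("cols",list(range(346,364)))
for r in range(236,260): print(r,d[r,346:364])
s=cv2.cvtColor(cv2.imread("pics/scene6.png"),cv2.COLOR_BGR2GRAY).astype(int)
print("cols",list(range(284,302)))
for r in range(254,272): print(r,s[r,284:302])
for n,g,(x0,x1,y0,y1) in(("side",d,(347,361,252,260)),("scene",s,(287,298,261,270))):
    w=np.clip(g[y0:y1,x0:x1]-90,0,None).astype(float); yy,xx=np.mgrid[y0:y1,x0:x1]; print(n,(w*xx).sum()/w.sum(),(w*yy).sum()/w.sum())
E
```

```text
cols [346, 347, 348, 349, 350, 351, 352, 353, 354, 355, 356, 357, 358, 359, 360, 361, 362, 363]
236 [ 84  82  82  84  82  84  95 102 108 115 113 104  97 115 148 163 164 165]
237 [ 81  85  85  85  82  84  93 105 106 114 105 100  95 110 143 162 163 160]
238 [ 86  84  82  85  85  88  93 105 115 115 110 102  92 104 137 156 161 162]
239 [ 83  78  85  81  82  87 101 104 112 111 110 100  94 111 146 163 162 163]
240 [ 82  81  85  84  86  91  99 106 114 112 109  95  95 118 149 164 165 165]
241 [ 84  84  82  83  85  90  95 104 111 113 106 105 105 130 158 163 165 162]
242 [ 84  82  84  83  83  86  86 103 109 112 116 121 135 150 164 163 164 163]
243 [ 84  83  83  83  87  82  81  91 105 109 126 145 155 163 164 165 163 161]
244 [ 85  81  85  81  83  77  85  92 107 116 136 156 161 168 161 162 162 164]
245 [ 83  82  85  84  83  81  83  94 105 124 141 159 163 160 163 162 162 160]
246 [ 82  83  82  81  83  80  86  91 109 122 143 160 164 163 165 162 164 168]
247 [ 84  85  85  80  82  81  84  91 107 117 135 157 163 169 177 174 177 183]
248 [ 83  84  82  82  82  83  86  94 105 115 139 167 174 181 190 190
[... 1699 characters left out ...]
 52  52  52  53  72 109 131 134 132 115  82  59  54  52  97 165 195]
265 [ 53  54  54  54  56  78 118 138 141 137 118  84  58  55  53  77 132 174]
266 [ 58  57  55  56  56  72 105 125 129 126 102  72  58  56  56  68 104 141]
267 [ 62  62  60  59  58  61  74  87  95  92  78  63  59  59  59  73 104 126]
268 [ 64  64  64  65  63  60  61  63  67  66  61  62  61  60  64  88 116 128]
269 [ 66  66  67  66  67  65  64  63  62  62  64  63  63  63  73 103 123 129]
270 [ 64  66  68  67  69  69  68  67  65  64  65  64  63  67  83 114 129 130]
271 [ 64  66  67  67  69  69  70  68  67  66  66  65  69  81 102 121 129 131]
side 356.5218281036835 253.72305593451568
scene 292.01769911504425 264.79469026548674
```

View pics/scene6.png

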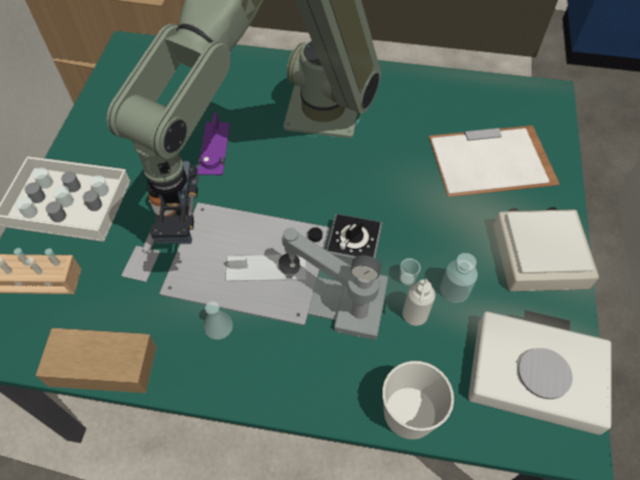

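The carrier lies flat with the spot under the needle at (292,264). The knob pointer is at the peg, about (343,246), everything else is where it was, and the gripper is clear at (172,230).

```bash
python3 -c "
from workcell import env; print(env.job_done())"
```

```text
the job is handed in; nothing more can be done
None
```

I set the selector to the tall peg and slid the carrier until the pale spot lay under the needle tip. I handed the job in at about 14 s on the robot's clock.

- **Selector:** I turned the knob clockwise 90°, from the second detent (0.524 rad) to the tall peg (2.094 rad). After release, the wrist camera showed the pointer line ending at the peg, and the torque about the knob's axis had been near zero, so it sits in its detent.
- **Carrier:** I gripped it by the fin and slid it about 74 mm, then let go and raised the gripper well clear. In the scene view the spot and needle line up sideways within about 0.5 mm. The side view suggests the needle tip is still about 1 to 1.4 mm off the spot's centre, away from the robot; the spot's radius is 6 mm.
- **Correction that failed:** My last 1.7 mm nudge to remove that offset did not show in the pictures. I left it there, because what remained was about as large as the measuring uncertainty.
- **Everything else:** The carrier looks flat on the platen. The gripper was never brought near the needle, and nothing else appears to have moved in the final scene picture.

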